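# Lock a drying cartridge into the store's air dryer

### The job

Fit the blue drying cartridge into the air dryer: slide it along the white deck until it is fully home in the pocket under the head, and swing the red lever all the way back to lift it up into the head. Then turn its black handle round to the left (clockwise from above) until it snaps fully into the steel clip, and swing the lever all the way to the front again, so that the lift goes down and the cartridge stays hanging locked in the head. Leave the other things on the table alone.

Things in the scene. Friction and masses are not known exactly. Their poses are not given: they have to be found in the camera images.
- dryer: Fixed grey air dryer. Origin: on the table, on the vertical axis of its round head. Its -x points to its front (roughly to the robot), +y to its left (clip side). Base plate 12 mm thick, x -155 to 76, y +-125 mm (+-52 behind x 25). Head 101 mm across, z 103 to 154, open below, on a tower behind it. White deck, top z 18, from x -150 to the pocket under the head, low fences at y +-38.
- head_mouth (a point): Centre of the head's mouth, on the head axis, 104 mm above the table. In it are three ledges (z 104 to 112, inner radius 36.5 mm) with three 40 degree slots between: one at the front (-x of the dryer), the others 120 degrees to each side of it. Lugs rise through the slots and, turned 60 degrees, rest on the ledges.
- guides (a point): Midway between two black upright guides on the deck, 116 mm in front of the head axis, z 58 mm. They reach from 109 to 135 mm in front of it, 14 to 23 mm to each side, top at z 64. With the lift down they keep the cartridge's handle pointing to the front; with it up the handle is 10 mm above them, free to swing.
- cartridge: Loose blue can, orange band, 0.3 kg, 68 mm across, 82 tall. Origin: centre of underside. Three lugs, z 70 to 78, radius 43 mm, 14 wide, one above the handle. Black handle 20 mm thick along its -x, axis z 40. Starts on the deck 35 to 65 mm before the pocket, handle between the guides. Lift up: lugs 2 mm above the ledges. Hung locked: underside 42 mm above the table; unlocked it sinks back.
- pocket (a point): Centre of the pocket on top of the aluminium lift plate, on the head axis; z 18 mm with the lift down, 44 with it up. The pocket is open to the front; the cartridge is home when its origin is here and it touches the pocket's back fence. It slides easily when pushed on the end of its handle.
- lever (a joint): Lift lever at the dryer's right, rad. Pivot at dryer x -50, y -100, z 36 mm, axle along y. 0 (start): leans 35 degrees to the front, lift down. 1.22 (stop): leans 35 degrees to the back, lift up 26 mm; the lift follows in proportion. It stays where it is left and takes about 3 to 5 N at its bar.
- lever_bar (a point): Middle of the lever's red cross bar (15 mm thick, 59 mm long along dryer y), 95 mm from the pivot, z 114 mm at both ends of the swing, 131 mm half way. Closed fingers pointing down can push it to the back, and pull it to the front from behind; follow its arc.
- clip_center (a point): Centre of the sprung steel clip on a black post, 95 mm from the head axis, 60 degrees from the front to the left, z 82 mm: where the handle's axis lies when snapped in, against the block behind. Two sprung arms, 16 mm wide, above and below, open to the incoming handle; the 13 mm mouth springs apart for it. Takes about 5 N pushed at 136 mm from the head axis.
- handle_clip_point (a point): Point on the handle's axis, 95 mm from the cartridge's axis: the part that goes into the clip. The handle turns 60 degrees about the head axis, clockwise from above.
- handle_end (a point): Centre of the outer end face of the handle, 150 mm from the cartridge's axis, on the handle's axis (z 58 mm with the lift down, 84 with it up).
- jar_3: Bystander, leave it alone: green stoneware jar, 120 mm wide, 110 mm tall. Origin: centre of its underside.
- tape_masking: Bystander, leave it alone: roll of cream masking tape lying flat, 104 mm wide, 25 mm high. Origin: centre of its underside.
- tape_duct: Bystander, leave it alone: roll of grey duct tape lying flat, 103 mm wide, 48 mm high. Origin: centre of its underside.
- toy_car: Bystander, leave it alone: red die-cast toy car, 33x68x28 mm. Origin: centre of its underside.
- seed_box: Bystander, leave it alone: small brown carton, 35x50x75 mm. Origin: centre of its underside.
- game_white: Bystander, leave it alone: white and purple printed box, 150x66x58 mm. Origin: centre of its underside.
- spool_line: Bystander, leave it alone: blue line spool lying flat, 64 mm wide, 22 mm high. Origin: centre of its underside.

How it is judged:
By the outcome, as a careful person would: the job done as asked, in the order asked, and still so for the second after the job is handed in, with the robot touching nothing.
It also fails if it takes over 72 s, if anything falls off the work surface, if the arm or the gripper's body presses on something with over 40 N, if the wrist force passes 120 N, or if a joint passes its speed limit or range.

### The arm

A 6-joint arm with a two-finger parallel gripper is mounted at the origin on a cart in front of the work surface, level with it; the furniture and walls round the work are solid. World frame = base frame: x ahead of the robot, y to its left, z up, the work surface at z = 0. Lengths are in mm, angles in degrees, forces in N, time in s.
With the tool pointing down it reaches from about 350 to 850 mm from the base axis. Payload 8.1 kg.
Tool frame: the origin (TCP) lies at the very end of the fingers, on their centre line; the grasp point (between the pads) lies 19 mm behind it; z points along the fingers, y is the line along which they close (so a half turn about z gives the same grasp; the last joint's range is limited). The gripper opens to 85 mm and grips with 20 to 120 N. Pads are 22 mm wide; open, the fingers measure 114 mm over their backs; the gripper's body (76 mm by 85 mm) begins 54 mm behind the grasp point. The pads swing forward as they close: fully open they stand 13 mm farther back than shut.
Start: joints at [60.94, 7.471, 85.268, -0, 87.261, -4.893], TCP at [245.622, 547.426, 231.292] pointing down, gripper open.
Joint ranges: [-169.43, 169.43], [-51.17, 129.36], [1.28, 143.12], [-76.62, 256.62], [0, 156.53], [-152.29, 152.29]. Speed limits (degrees/s): [136.94, 136.94, 159.86, 180, 180, 180].

### API

Orientations are given as [roll, pitch, yaw] about the fixed x, y, z axes, in that order (R = Rz(yaw) Ry(pitch) Rx(roll)).
In Python, from bench import status, viewer, job gives the robot as it stands.
- The arm moves only by the tool arm_command, never from a script. Its argument "targets" is a list that holds one entry, the list of rows, each a list of 7 numbers: the shift along the world's x, y, z in m, then the turn, a rotation vector about the world's x, y, z in rad, then the opening, from -1 (shut) to 1 (fully open). In form: [[[dx, dy, dz, rx, ry, rz, gripper], ...]]. A call has 1 to 10 rows; each row shifts and turns the commanded pose from where the row before left it; what a row does not reach is not made up. A row lasts 1/8 s, in which the tool goes at most 62.5 mm and 10.7 degrees, less where a joint would pass 70% of its speed; a pose out of reach is approached as far as the arm can. A call with a gripper value outside its range is refused whole. The fingers move at their own pace and stop on an object; "force" is the grip in N (left out, the last holds). Time passes only in rows, so rows that do not move let the fingers close. It gives the time, the measured TCP pose, the force, the opening and the grip force at its end, in the units of the state.
- status.sense(): the state, without advancing time (a new reading comes with each control period).
- viewer.snapshot(name): name is "side" or "top" or "wrist"; returns the picture (400x640x3 uint8, red, green, blue); there is no depth.
- viewer.camera_model(name): a dict with "vertical_fov" (degrees; the focal length in pixels is half the picture's height over the tangent of half this angle, whatever the lens; pixels are square), "cx", "cy" (the principal point, pixels), "xyz" and "attitude" of the camera in the world. Camera axes: x right, y down, z forward; pixel columns grow to the right and rows downward; lengths in mm; the calibration is good to about 2 mm. A picture is of the moment at which its call begins: read the wrist's pose just before it. camera_model takes no time and is no camera call; for the wrist camera it gives the pose at the moment of the call.
- job.hand_in(): hands the job in; it is judged then, once.
The state is a dict: "time": time; "joint_pos": joint angles; "qd": joint speeds; "joint_efforts": joint torques, N m; "tool_pos": TCP position; "tcp_rot": TCP orientation; "ft_force": force on the tool from outside, world axes, zero at the start; "wrist_torque": the same for the moment, N m; "finger_gap": finger opening in mm; "grip_force": force on a finger pad.
Only numpy, scipy, OpenCV 4.12 (cv2) and the standard library are available. Lean on these libraries where they do the work, as an engineer would, in place of code of your own. Each camera call takes 0.05 s, during which the arm holds its last target. There are 200 camera calls.

## Working session

There is one attempt and no reset: what is moved stays moved. The work goes in short steps, Python scripts to look and compute and a tool call to move; the robot and the scene stay as the last step left them, time stands still between calls to the robot, and variables do not carry over. Pictures are saved under pics/ and viewed, at most 10 in all, crops included, and the job is handed in when it is done.

Besides the shell and the picture viewer there is one more tool, called after "Emit:" by a JSON object that holds its "method" and its "body", one argument or row to a line. arm_command: Moves the arm, as the interface text tells. Its arguments: {"type":"object","properties":{"targets":{"type":"array"},"force":{"type":"number"}},"required":["targets"]}

```bash
mkdir -p pics; python3 - <<'E'
from bench import status, viewer
import cv2
for n in ("side","top"):
    m=viewer.camera_model(n); print(n,m)
    cv2.imwrite(f"pics/{n}0.png",viewer.snapshot(n)[:,:,::-1])
print(status.sense())
E
```

```text
side {'vertical_fov': 45.82330687890387, 'cx': 321.2608431791311, 'cy': 201.27369723661363, 'xyz': array([ 747.62392446, -665.81629896, 1199.53651024]), 'attitude': array([-149.30747283,   -0.63198403,   15.95030543])}
top {'vertical_fov': 46.33068475039057, 'cx': 316.6388019327097, 'cy': 193.35676329285187, 'xyz': array([ 484.28215705,  -13.39762482, 1288.5115936 ]), 'attitude': array([-175.59268349,   -1.03696981,  -88.82963937])}
{'time': 0.1, 'joint_pos': array([ 6.09392849e+01,  7.51005837e+00,  8.53241653e+01,  8.64139300e-04,
        8.72615866e+01, -4.89335812e+00]), 'qd': array([ 0.03530864, -0.03423988, -0.12692799, -0.020048  , -0.05357472,
        0.04304722]), 'joint_efforts': array([ 2.46702395e-03, -5.70951569e+01, -5.01944017e+01, -3.82277710e-05,
        8.17332650e-03,  1.78992940e-05]), 'tool_pos': array([245.37539008, 546.98308868, 230.34607768]), 'tcp_rot': array([-1.79904613e+02, -9.03268975e-03,  1.55832593e+02]), 'ft_force': array([ 0.19571465, -0.48856943, -0.31882778]), 'wrist_torque': array([-0.01980343, -0.00743656, -0.06983856]), 'grip_force': 0.0, 'finger_gap': 85.51047582233157}
```

View pics/top0.png

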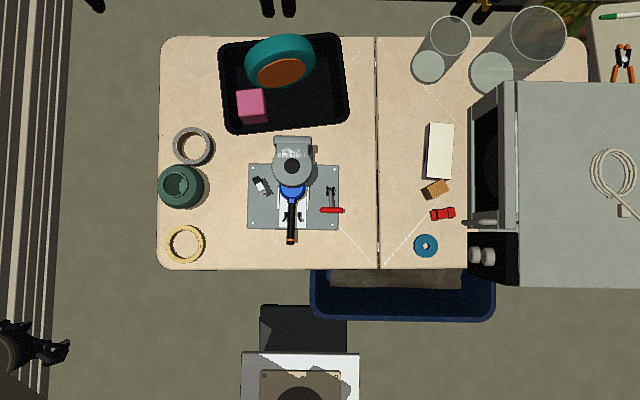

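View pics/side0.png

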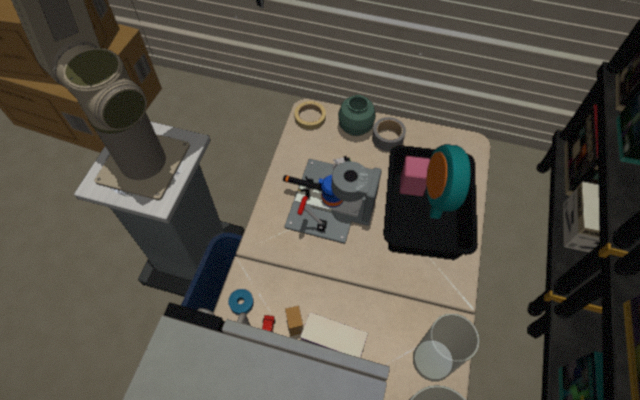

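The top view shows the dryer with its plate corners at about (247,229), (339,229) and (339,164), the handle end at (290,243) and the red lever bar at (331,210). The side view agrees. Next I'll write a ray-casting helper and take a larger crop.

```bash
cat > h.py <<'E'
import numpy as np, cv2
from scipy.spatial.transform import Rotation as R
from bench import status, viewer
def K(m): return 200/np.tan(np.radians(m["vertical_fov"]/2))
def rot(m): return R.from_euler("xyz",m["attitude"],degrees=True).as_matrix()
def cast(m,u,v,z):
    d=rot(m)@np.array([(u-m["cx"])/K(m),(v-m["cy"])/K(m),1]); c=np.array(m["xyz"])
    return c+d*(z-c[2])/d[2]
def proj(m,p):
    q=rot(m).T@(np.array(p)-m["xyz"]); return q[:2]/q[2]*K(m)+[m["cx"],m["cy"]]
def red(im):
    h=cv2.cvtColor(im,cv2.COLOR_RGB2HSV); return (((h[...,0]<6)|(h[...,0]>174))&(h[...,1]>180)&(h[...,2]>90)).astype(np.uint8)
E
python3 - <<'E'
from h import *
m=viewer.camera_model("top"); im=cv2.imread("pics/top0.png")[:,:,::-1].copy()
for u,v in [(247,229),(339,229),(339,164),(247,164)]: print(cast(m,u,v,12).round(0))
print("end",cast(m,290,243,58).round(), "head",cast(m,292,166,154).round())
n,l,s,c=cv2.connectedComponentsWithStats(red(im))
for i in range(1,n):
    if s[i,4]>15: print(s[i],c[i],cast(m,*c[i],114).round(1))
print({k:proj(m,k).round() for k in [(350,0,58)]})
print(m["xyz"], viewer.camera_model("wrist"), status.sense()["tool_pos"])
cr=im[120:260,225:365]; cv2.imwrite("pics/c1.png",cv2.resize(cr,(560,560),interpolation=cv2.INTER_CUBIC)[:,:,::-1])
E
```

```text
[482. 153.  12.]
[487. -97.  12.]
[666. -94.  12.]
[660. 158.  12.]
end [448.  33.  58.] head [638.  29. 154.]
[320 207  23   6 122] [331.14754098 209.53278689] [535.2 -70.1 114. ]
[437 207  19  12 152] [446.01973684 212.71710526] [ 533.3 -360.5  114. ]
[431 210   7  10  46] [433.45652174 214.89130435] [ 527.2 -328.6  114. ]
{(350, 0, 58): array([302., 281.])}
[ 484.28215705  -13.39762482 1288.5115936 ] {'vertical_fov': 70.01899701993653, 'cx': 319.72263211461063, 'cy': 196.90219079838317, 'xyz': array([170.00679077, 579.60364487, 373.9317801 ]), 'attitude': array([1.61014233e+02, 4.26664546e-02, 6.57612774e+01])} [245.37539008 546.98308868 230.34607768]
```

View pics/c1.png

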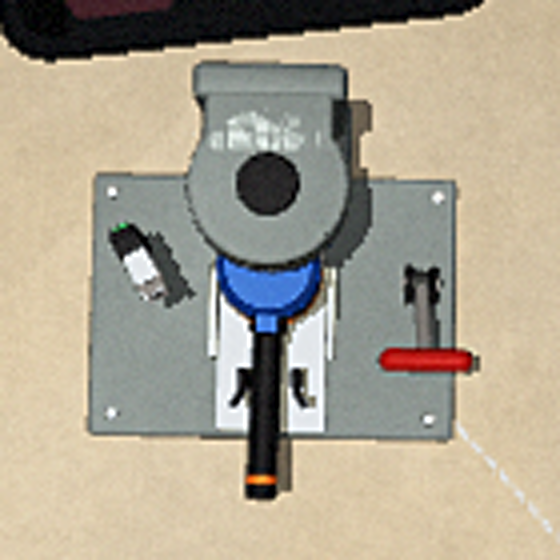

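The crop shows the plate corners at crop pixels (88,433), (449,439), (456,181) and (96,173), with the head disc at (269,183). The handle points straight to the front between the guides, and the lever leans forward. The dryer axis is near world (640,30) with a yaw of about 1°. I'll move the wrist camera over the front with the gripper shut.

Emit:
{"method": "arm_command", "body": {
  "targets": [
    [[0.015, -0.052, 0.005, 0, 0, 0.042, -1], [0.015, -0.052, 0.005, 0, 0, 0.042, -1], [0.015, -0.052, 0.005, 0, 0, 0.042, -1], [0.015, -0.052, 0.005, 0, 0, 0.042, -1], [0.015, -0.052, 0.005, 0, 0, 0.042, -1], [0.015, -0.052, 0.005, 0, 0, 0.042, -1], [0.015, -0.052, 0.005, 0, 0, 0.042, -1], [0.015, -0.052, 0.005, 0, 0, 0.042, -1], [0.015, -0.052, 0.005, 0, 0, 0.042, -1], [0.015, -0.052, 0.005, 0, 0, 0.042, -1]]
  ]
}}

```text
time: 1.35
tool_pos: [395.6, 25.7, 281.3]
tcp_rot: [180.0, 0.0, 180.0]
ft_force: [1.4, 0.7, -0.6]
finger_gap: -0.2
grip_force: 0.0
```

Emit:
{"method": "arm_command", "body": {
  "targets": [
    [[0, 0, 0.01, 0, 0, 0, -1], [0, 0, 0, 0, 0, 0, -1]]
  ]
}}

```text
time: 1.6
tool_pos: [395.8, 27.6, 291.9]
tcp_rot: [180.0, 0.0, 179.8]
ft_force: [-0.1, 0.5, 0.1]
finger_gap: -0.2
grip_force: 0.0
```

```bash
python3 - <<'E'
from h import *
import pickle
m=viewer.camera_model("wrist"); im=viewer.snapshot("wrist"); pickle.dump((m,im),open("w1.pkl","wb"))
cv2.imwrite("pics/w1.png",im[:,:,::-1]); print(m, status.sense()["tool_pos"],status.sense()["tcp_rot"])
E
```

```text
{'vertical_fov': 70.01899701993653, 'cx': 319.72263211461063, 'cy': 196.90219079838317, 'xyz': array([312.84696499,  25.80053546, 435.39556198]), 'attitude': array([ 1.60935373e+02, -8.44562900e-02,  8.97373041e+01])} [395.60162522  28.19929198 291.42492133] [1.79975218e+02 1.91395234e-02 1.79906872e+02]
```

View pics/w1.png

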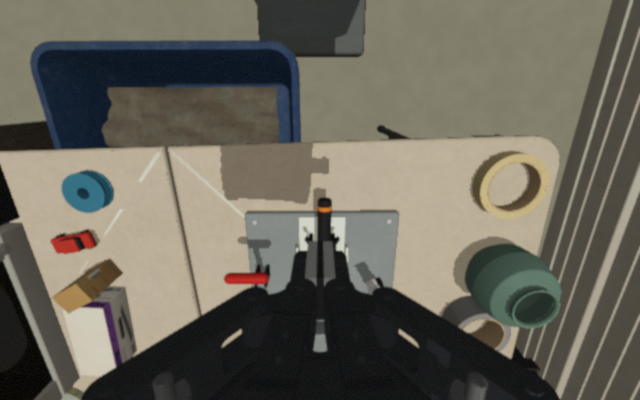

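The wrist view shows the plate's front corners at about (247,212) and (397,211), the handle end at (325,200) with the orange band at (325,209), and the red bar at (246,279). I'll triangulate these.

```bash
python3 - <<'E'
from h import *
import pickle
m,im=pickle.load(open("w1.pkl","rb")); t=viewer.camera_model("top")
print("wrist corners",cast(m,247,212,12).round(1),cast(m,397.5,211,12).round(1))
print("top corners",[cast(t,u/4+225,v/4+120,12).round(1) for u,v in [(88,433),(449,439),(456,181),(96,173)]])
print("head top",cast(t,269/4+225,183/4+120,154).round(1))
n,l,s,c=cv2.connectedComponentsWithStats(red(im))
for i in range(1,n):
    if s[i,4]>60: print(s[i],c[i],cast(m,*c[i],118).round(1))
print("top bar",cast(t,331.15,209.5,118).round(1))
# orange band
def orange(im):
    h=cv2.cvtColor(im,cv2.COLOR_RGB2HSV); return ((h[...,0]>8)&(h[...,0]<20)&(h[...,1]>200)&(h[...,2]>120)).astype(np.uint8)
for nm,mm,I,box in (("w",m,im,(195,225,310,340)),("t",t,cv2.imread("pics/top0.png")[:,:,::-1].copy(),(225,250,280,300))):
    o=orange(I)[box[0]:box[1],box[2]:box[3]]; v,u=np.nonzero(o); u,v=u.mean()+box[2],v.mean()+box[0]; print(nm,len(o.nonzero()[0]),u,v,cast(mm,u,v,68).round(1))
print("end top edge w",cast(m,325,199,66).round(1),"t",cast(t,260/4+225,497/4+120,62).round(1))
E
```

```text
wrist corners [484.1 -90.5  12. ] [483.6 149.8  12. ]
top corners [array([484. , 152.7,  12. ]), array([484.9, -92.7,  12. ]), array([662.1, -94.5,  12. ]), array([662. , 152.9,  12. ])]
head top [638.5  28.8 154. ]
[ 52 232  43  21 499] [ 72.58116232 242.30460922] [ 480.7 -281.6  118. ]
[225 273  43  11 386] [247.01295337 277.99481865] [533.9 -69.5 118. ]
top bar [535.1 -69.9 118. ]
w 23 323.5217391304348 209.30434782608697 [458.   30.9  68. ]
t 13 290.0 239.53846153846155 [457.   33.2  68. ]
end top edge w [443.6  33.   66. ] t [444.7  33.1  62. ]
```

The dryer axis is at world (639,30) with a yaw of about 0. The predicted lever bar position (534.5,-70) matches the measured one. The handle end is at x≈444 and its home is 489. I'll descend in front of the handle end and push it.

Emit:
{"method": "arm_command", "body": {
  "targets": [
    [[0.003, 0.001, -0.05, 0, 0, 0, -1], [0.003, 0.001, -0.05, 0, 0, 0, -1], [0.003, 0.001, -0.05, 0, 0, 0, -1], [0.003, 0, -0.05, 0, 0, 0, -1], [0.003, 0, -0.045, 0, 0, 0, -1], [0, 0, 0, 0, 0, 0, -1]]
  ]
}}

```text
time: 2.4
tool_pos: [406.4, 32.2, 42.5]
tcp_rot: [180.0, -0.5, -180.0]
ft_force: [0.2, -0.3, 1.2]
finger_gap: -0.3
grip_force: 0.0
```

Emit:
{"method": "arm_command", "body": {
  "targets": [
    [[0.01, 0, 0, 0, 0, 0, -1], [0.01, 0, 0, 0, 0, 0, -1], [0.008, 0, 0, 0, 0, 0, -1], [0.008, 0, 0, 0, 0, 0, -1], [0.008, 0, 0, 0, 0, 0, -1], [0.008, 0, 0, 0, 0, 0, -1]]
  ]
}}

```text
time: 3.15
tool_pos: [463.1, 30.4, 46.3]
tcp_rot: [180.0, -0.0, 179.9]
ft_force: [-2.3, -0.2, -0.4]
finger_gap: -0.1
grip_force: 0.7
```

Emit:
{"method": "arm_command", "body": {
  "targets": [
    [[0.005, 0, 0, 0, 0, 0, -1], [0.005, 0, 0, 0, 0, 0, -1], [0.003, 0, 0, 0, 0, 0, -1], [0, 0, 0, 0, 0, 0, -1]]
  ]
}}

```text
time: 3.65
tool_pos: [475.8, 30.4, 46.3]
tcp_rot: [-180.0, 0.0, 179.9]
ft_force: [-0.4, -0.2, -0.5]
finger_gap: -0.3
grip_force: 0.2
```

Emit:
{"method": "arm_command", "body": {
  "targets": [
    [[0.002, 0, 0, 0, 0, 0, -1], [0.002, 0, 0, 0, 0, 0, -1]]
  ]
}}

```text
time: 3.9
tool_pos: [479.2, 30.4, 46.1]
tcp_rot: [-180.0, -0.1, 179.9]
ft_force: [-7.1, -0.5, 0.5]
finger_gap: 0.3
grip_force: 3.2
```

Emit:
{"method": "arm_command", "body": {
  "targets": [
    [[0.002, 0, 0, 0, 0, 0, -1], [0.001, 0, 0, 0, 0, 0, -1]]
  ]
}}

```text
time: 4.15
tool_pos: [479.2, 30.4, 45.0]
tcp_rot: [-180.0, -0.4, 179.9]
ft_force: [-17.4, -0.9, 8.3]
finger_gap: -0.0
grip_force: 8.6
```

The cartridge is home: contact at x≈490, the force rises and the travel stops. Next I'll back off, rise and go round to the front of the lever bar.

Emit:
{"method": "arm_command", "body": {
  "targets": [
    [[-0.028, 0, 0, 0, 0, 0, -1], [0, 0, 0.045, 0, 0, 0, -1], [0, 0, 0.045, 0, 0, 0, -1], [0.01, -0.05, 0, 0, 0, 0, -1], [0.01, -0.052, 0, 0, 0, 0, -1], [0.01, 0, -0.026, 0, 0, 0, -1], [0, 0, 0, 0, 0, 0, -1]]
  ]
}}

```text
time: 5.03
tool_pos: [483.5, -71.8, 108.6]
tcp_rot: [179.9, -0.2, 179.8]
ft_force: [0.2, 1.0, -0.0]
finger_gap: 0.0
grip_force: 0.0
```

```bash
python3 - <<'E'
from h import *
im=viewer.snapshot("side"); s=status.sense(); print(s["tool_pos"],s["ft_force"])
cv2.imwrite("pics/s2.png",cv2.resize(im[120:270,260:410],(600,600),interpolation=cv2.INTER_CUBIC)[:,:,::-1])
E
```

```text
[483.7726776  -71.35672156 109.60148072] [0.54957935 1.15149096 0.6633221 ]
```

View pics/s2.png

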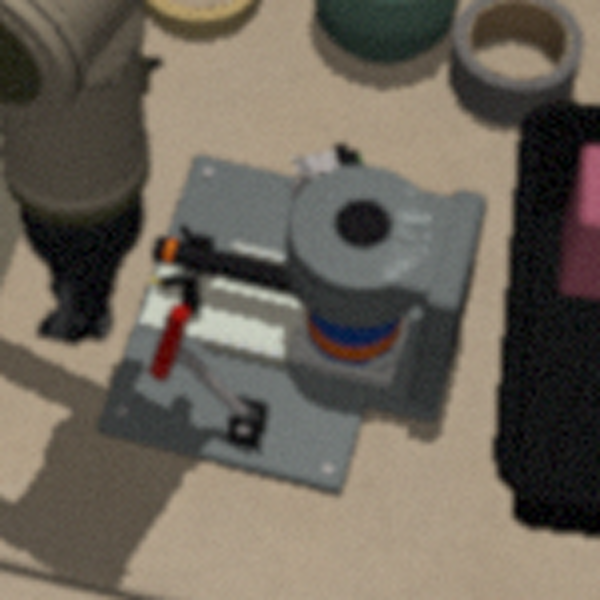

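The cartridge sits under the head (blue and orange at crop (355,335)), the handle is between the guides and the red bar at (170,342) is untouched. Now I'll push the lever back along its arc.

Emit:
{"method": "arm_command", "body": {
  "targets": [
    [[0.025, -0.001, 0, 0, 0, 0, -1], [0.007, -0.001, 0, 0, 0, 0, -1], [0.015, 0, 0.008, 0, 0, 0, -1], [0.015, 0, 0.006, 0, 0, 0, -1], [0.016, 0, 0.003, 0, 0, 0, -1], [0.017, 0, 0, 0, 0, 0, -1]]
  ]
}}

```text
time: 5.82
tool_pos: [579.7, -73.0, 128.7]
tcp_rot: [-180.0, -0.0, 180.0]
ft_force: [-2.7, -0.3, 2.8]
finger_gap: 0.4
grip_force: 1.8
```

Emit:
{"method": "arm_command", "body": {
  "targets": [
    [[0.016, 0, -0.0015, 0, 0, 0, -1], [0.016, 0, -0.004, 0, 0, 0, -1], [0.013, 0, -0.006, 0, 0, 0, -1], [0.002, 0, -0.001, 0, 0, 0, -1]]
  ]
}}

```text
time: 6.32
tool_pos: [626.7, -72.9, 115.2]
tcp_rot: [180.0, -0.0, 180.0]
ft_force: [-1.8, -0.3, 3.1]
finger_gap: 0.1
grip_force: 1.4
```

Emit:
{"method": "arm_command", "body": {
  "targets": [
    [[0.002, 0, -0.001, 0, 0, 0, -1], [0.002, 0, -0.001, 0, 0, 0, -1]]
  ]
}}

```text
time: 6.58
tool_pos: [627.9, -73.0, 114.2]
tcp_rot: [180.0, -0.3, 179.9]
ft_force: [-25.2, 2.2, 24.2]
finger_gap: -0.4
grip_force: 16.8
```

Emit:
{"method": "arm_command", "body": {
  "targets": [
    [[0.002, 0, 0, 0, 0, 0, -1], [0.001, 0, 0, 0, 0, 0, -1]]
  ]
}}

```text
time: 6.82
tool_pos: [628.3, -73.0, 114.0]
tcp_rot: [180.0, -0.6, 179.9]
ft_force: [-34.7, 3.6, 27.6]
finger_gap: 0.1
grip_force: 22.3
```

The lever is at its stop. I'll retreat and go to the right side of the handle near its end.

Emit:
{"method": "arm_command", "body": {
  "targets": [
    [[-0.03, 0, 0.005, 0, 0, 0, -1], [0, 0, 0.05, 0, 0, 0, -1], [-0.03, 0.015, 0.03, 0, 0, 0, -1], [-0.035, 0.02, 0, 0, 0, 0, -1], [-0.032, 0.018, 0, 0, 0, 0, -1], [0, 0, 0, 0, 0, 0, -1]]
  ]
}}

```text
time: 7.58
tool_pos: [504.7, -19.4, 198.0]
tcp_rot: [180.0, 0.0, 180.0]
ft_force: [0.6, 0.0, -0.5]
finger_gap: -0.0
grip_force: 0.0
```

```bash
python3 - <<'E'
from h import *
im=viewer.snapshot("side"); t=viewer.snapshot("top"); s=status.sense(); print(s["tool_pos"],s["ft_force"])
a=[cv2.resize(x,(400,400),interpolation=cv2.INTER_CUBIC) for x in (im[130:250,270:390],t[125:255,235:365])]
cv2.imwrite("pics/s3.png",np.hstack(a)[:,:,::-1])
E
```

```text
[506.72396501 -20.55338348 198.42796793] [ 0.5327209  -0.37740802 -0.50012916]
```

View pics/s3.png

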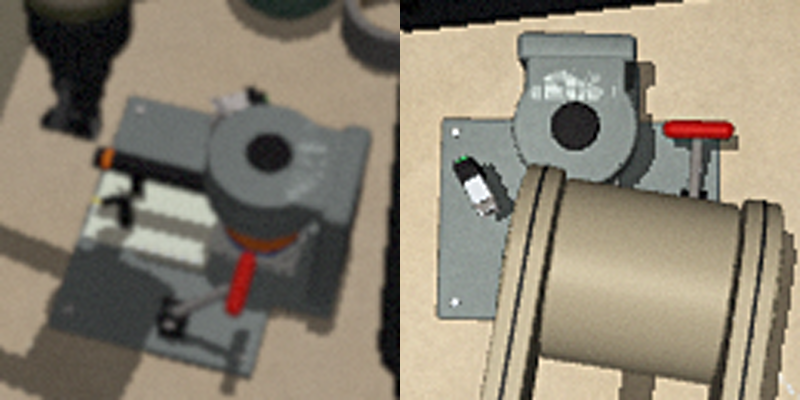

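The lever (bar at (240,283) in the left panel) now leans back and the cartridge has risen into the head, with the handle clear of the guides. I'll descend beside the handle and begin the turn.

Emit:
{"method": "arm_command", "body": {
  "targets": [
    [[-0.001, 0, -0.04, 0, 0, 0, -1], [-0.001, 0, -0.04, 0, 0, 0, -1], [0, 0, -0.041, 0, 0, 0, -1], [0, 0, 0, 0, 0, 0, -1]]
  ]
}}

```text
time: 8.18
tool_pos: [502.0, -20.6, 73.4]
tcp_rot: [180.0, -0.4, 179.9]
ft_force: [0.2, 0.2, 0.3]
finger_gap: 0.0
grip_force: 0.0
```

Emit:
{"method": "arm_command", "body": {
  "targets": [
    [[0, 0.013, 0, 0, 0, 0, -1], [0, 0.012, 0, 0, 0, 0, -1], [-0.001, 0.012, 0, 0, 0, -0.0873, -1], [-0.001, 0.012, 0, 0, 0, -0.0873, -1], [0.001, 0.012, 0, 0, 0, -0.0873, -1], [0.001, 0.012, 0, 0, 0, -0.0873, -1]]
  ]
}}

```text
time: 8.93
tool_pos: [505.9, 53.8, 78.8]
tcp_rot: [179.9, 0.2, 159.8]
ft_force: [-0.5, 0.1, -0.3]
finger_gap: 0.1
grip_force: 0.1
```

Emit:
{"method": "arm_command", "body": {
  "targets": [
    [[0.002, 0.012, 0, 0, 0, -0.0873, -1], [0.003, 0.011, 0, 0, 0, -0.0873, -1], [0.005, 0.011, 0, 0, 0, -0.0873, -1], [0.005, 0.011, 0, 0, 0, -0.0873, -1]]
  ]
}}

```text
time: 9.43
tool_pos: [520.9, 98.9, 78.8]
tcp_rot: [179.9, 0.1, 139.8]
ft_force: [-0.4, -1.0, -0.2]
finger_gap: -0.5
grip_force: 0.1
```

Emit:
{"method": "arm_command", "body": {
  "targets": [
    [[0.006, 0.01, 0, 0, 0, -0.0873, -1], [0.007, 0.009, 0, 0, 0, -0.0873, -1]]
  ]
}}

```text
time: 9.68
tool_pos: [533.7, 117.9, 78.7]
tcp_rot: [179.9, 0.1, 129.8]
ft_force: [-1.5, -1.2, -0.2]
finger_gap: 0.1
grip_force: 0.6
```

```bash
python3 - <<'E'
from h import *
im=viewer.snapshot("side"); t=viewer.snapshot("top"); s=status.sense(); print(s["tool_pos"],s["ft_force"])
a=[cv2.resize(x,(400,400),interpolation=cv2.INTER_CUBIC) for x in (im[130:250,270:390],t[125:255,235:365])]
cv2.imwrite("pics/s4.png",np.hstack(a)[:,:,::-1])
E
```

```text
[534.02967878 118.10886955  78.67066039] [ 1.40509788 -0.56658917 -0.20846039]
```

View pics/s4.png

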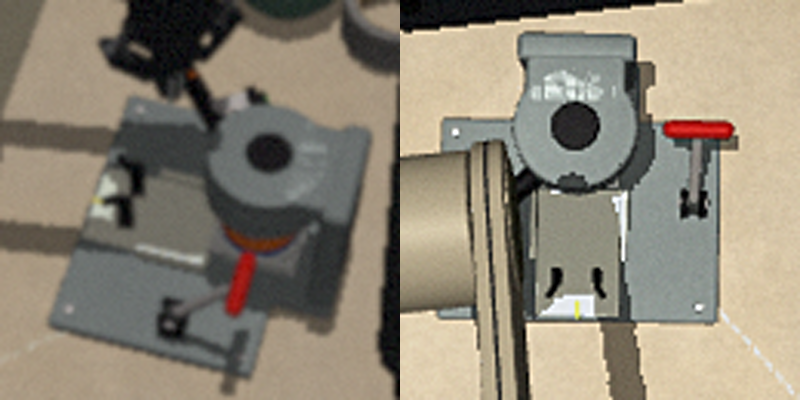

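The handle has turned with the finger and is just before the clip (left panel, (205,100)). Now I'll push it in.

Emit:
{"method": "arm_command", "body": {
  "targets": [
    [[0.008, 0.009, 0, 0, 0, -0.0873, -1], [0.009, 0.008, 0, 0, 0, -0.0873, -1]]
  ]
}}

```text
time: 10.02
tool_pos: [549.7, 133.7, 77.8]
tcp_rot: [180.0, 0.0, 119.9]
ft_force: [0.1, 0.1, 0.5]
finger_gap: -0.1
grip_force: 0.0
```

Emit:
{"method": "arm_command", "body": {
  "targets": [
    [[0.002, 0.001, 0, 0, 0, 0, -1], [0.002, 0.001, 0, 0, 0, 0, -1]]
  ]
}}

```text
time: 10.28
tool_pos: [553.8, 135.5, 77.3]
tcp_rot: [180.0, 0.0, 120.1]
ft_force: [-0.4, -0.0, 0.0]
finger_gap: -0.0
grip_force: 0.0
```

Emit:
{"method": "arm_command", "body": {
  "targets": [
    [[0.002, 0.001, 0, 0, 0, 0, -1], [0.001, 0.001, 0, 0, 0, 0, -1]]
  ]
}}

```text
time: 10.52
tool_pos: [555.7, 136.7, 76.6]
tcp_rot: [-179.9, 0.0, 119.9]
ft_force: [-6.8, -5.3, 4.4]
finger_gap: -0.4
grip_force: 4.7
```

Emit:
{"method": "arm_command", "body": {
  "targets": [
    [[0.002, 0.001, 0, 0, 0, 0, -1], [0.001, 0, 0, 0, 0, 0, -1]]
  ]
}}

```text
time: 10.78
tool_pos: [556.1, 136.7, 75.6]
tcp_rot: [-179.5, -0.1, 119.9]
ft_force: [-17.8, -8.0, 8.5]
finger_gap: -0.1
grip_force: 10.8
```

It is stiff against the block, so it has snapped home. I'll back off, rise, and go over to behind the lever bar while turning the yaw back.

Emit:
{"method": "arm_command", "body": {
  "targets": [
    [[-0.03, -0.016, 0, 0, 0, 0, -1], [0, 0, 0.045, 0, 0, 0, -1], [0, 0, 0.045, 0, 0, 0, -1], [0, 0, 0.045, 0, 0, 0, -1], [0.027, -0.034, 0, 0, 0, 0.175, -1], [0.027, -0.034, 0, 0, 0, 0.175, -1], [0.027, -0.034, 0, 0, 0, 0.175, -1], [0.027, -0.034, 0, 0, 0, 0.175, -1], [0.027, -0.034, 0, 0, 0, 0.175, -1], [0.027, -0.034, 0, 0, 0, 0.172, -1]]
  ]
}}

```text
time: 12.02
tool_pos: [692.4, -82.8, 211.7]
tcp_rot: [180.0, 0.0, -179.8]
ft_force: [0.6, 0.7, 0.3]
finger_gap: -0.2
grip_force: 0.0
```

Emit:
{"method": "arm_command", "body": {
  "targets": [
    [[0, 0, 0, 0, 0, 0, -1]]
  ]
}}

```text
time: 12.15
tool_pos: [692.3, -84.6, 210.4]
tcp_rot: [-180.0, -0.1, 179.8]
ft_force: [-0.1, 0.1, -0.6]
finger_gap: -0.0
grip_force: 0.0
```

```bash
python3 - <<'E'
from h import *
im=viewer.snapshot("side"); t=viewer.snapshot("top"); s=status.sense(); print(s["tool_pos"],s["ft_force"])
a=[cv2.resize(x,(400,400),interpolation=cv2.INTER_CUBIC) for x in (im[130:250,270:390],t[125:255,235:365])]
cv2.imwrite("pics/s5.png",np.hstack(a)[:,:,::-1])
E
```

```text
[691.44680737 -81.86605447 211.15072878] [-0.19254563  0.59754007 -0.2230103 ]
```

View pics/s5.png

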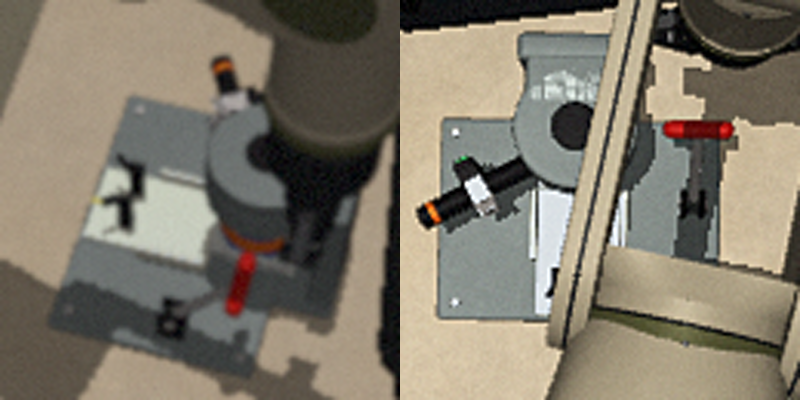

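The handle sits in the clip (steel clip across it at right-panel (480,195)), pointing 60° to the left. Next I'll descend behind the bar and pull it to the front.

Emit:
{"method": "arm_command", "body": {
  "targets": [
    [[0, -0.001, -0.045, 0, 0, 0, -1], [0, 0, -0.04, 0, 0, 0, -1], [0, 0, -0.018, 0, 0, 0, -1], [-0.015, 0, 0, 0, 0, 0, -1], [-0.012, 0, 0, 0, 0, 0, -1]]
  ]
}}

```text
time: 12.88
tool_pos: [664.5, -81.8, 109.7]
tcp_rot: [-180.0, 0.1, 179.9]
ft_force: [0.2, 0.1, 1.3]
finger_gap: 0.0
grip_force: 0.0
```

Emit:
{"method": "arm_command", "body": {
  "targets": [
    [[-0.017, 0, 0.008, 0, 0, 0, -1], [-0.015, 0, 0.006, 0, 0, 0, -1], [-0.016, 0, 0.004, 0, 0, 0, -1], [-0.017, 0, 0, 0, 0, 0, -1]]
  ]
}}

```text
time: 13.38
tool_pos: [601.2, -82.2, 129.9]
tcp_rot: [-180.0, 0.3, 179.9]
ft_force: [2.2, 0.0, 3.6]
finger_gap: 0.0
grip_force: 1.5
```

Emit:
{"method": "arm_command", "body": {
  "targets": [
    [[-0.016, 0, -0.001, 0, 0, 0, -1], [-0.016, 0, -0.004, 0, 0, 0, -1], [-0.014, 0, -0.006, 0, 0, 0, -1]]
  ]
}}

```text
time: 13.75
tool_pos: [554.7, -82.3, 118.3]
tcp_rot: [-179.9, 0.3, 179.9]
ft_force: [1.2, -0.2, 1.3]
finger_gap: -0.1
grip_force: 0.9
```

Emit:
{"method": "arm_command", "body": {
  "targets": [
    [[-0.003, 0, -0.003, 0, 0, 0, -1], [-0.002, 0, -0.001, 0, 0, 0, -1]]
  ]
}}

```text
time: 14.0
tool_pos: [551.7, -82.4, 115.0]
tcp_rot: [-180.0, 0.4, 179.9]
ft_force: [7.7, 1.8, 6.7]
finger_gap: 0.0
grip_force: 5.4
```

Emit:
{"method": "arm_command", "body": {
  "targets": [
    [[-0.002, 0, 0, 0, 0, 0, -1], [-0.001, 0, 0, 0, 0, 0, -1]]
  ]
}}

```text
time: 14.25
tool_pos: [551.1, -82.5, 115.8]
tcp_rot: [-179.9, 0.7, 179.9]
ft_force: [15.0, 1.6, 2.9]
finger_gap: 0.0
grip_force: 6.9
```

Emit:
{"method": "arm_command", "body": {
  "targets": [
    [[-0.002, 0, -0.001, 0, 0, 0, -1], [-0.001, 0, 0, 0, 0, 0, -1]]
  ]
}}

```text
time: 14.5
tool_pos: [550.4, -82.7, 116.4]
tcp_rot: [-179.9, 1.0, 179.9]
ft_force: [21.7, 2.4, 4.5]
finger_gap: 0.3
grip_force: 9.1
```

Emit:
{"method": "arm_command", "body": {
  "targets": [
    [[0.02, 0, 0.005, 0, 0, 0, -1], [0, 0, 0.05, 0, 0, 0, -1], [0, 0, 0.05, 0, 0, 0, -1], [-0.04, -0.04, 0.03, 0, 0, 0, -1], [-0.04, -0.04, 0, 0, 0, 0, -1], [-0.04, -0.04, 0, 0, 0, 0, -1], [-0.02, -0.05, 0, 0, 0, 0, -1], [0, -0.05, 0, 0, 0, 0, -1], [0, -0.05, 0, 0, 0, 0, -1], [0, 0, 0, 0, 0, 0, -1]]
  ]
}}

```text
time: 15.75
tool_pos: [423.2, -354.4, 245.3]
tcp_rot: [-180.0, 0.0, 179.7]
ft_force: [-0.5, 0.3, -0.4]
finger_gap: 0.1
grip_force: 0.0
```

```bash
python3 - <<'E'
from h import *
im=viewer.snapshot("side"); t=viewer.snapshot("top"); s=status.sense(); print(s["tool_pos"],s["ft_force"])
m=viewer.camera_model("top")
n,l,st,c=cv2.connectedComponentsWithStats(red(t))
for i in range(1,n):
    if st[i,4]>40: print("bar",st[i],cast(m,*c[i],118).round(1))
h=cv2.cvtColor(t,cv2.COLOR_RGB2HSV); o=((h[...,0]>8)&(h[...,0]<20)&(h[...,1]>200)&(h[...,2]>120))[180:210,235:270]
v,u=np.nonzero(o); p=cast(m,u.mean()+235,v.mean()+180,92); print("band",len(u),p, np.degrees(np.arctan2(p[1]-30,p[0]-639)))
a=[cv2.resize(x,(400,400),interpolation=cv2.INTER_CUBIC) for x in (im[130:250,270:390],t[125:255,235:365])]
cv2.imwrite("pics/s6.png",np.hstack(a)[:,:,::-1])
E
```

```text
[ 423.69312497 -351.66819317  245.333576  ] [ 0.37813923  0.50007712 -0.18082365]
bar [320 207  23   6 122] [535.1 -70.  118. ]
bar [437 207  19  12 153] [ 532.9 -359.4  118. ]
bar [431 210   7  10  46] [ 527.  -327.6  118. ]
band 12 [572.16486185 149.1782175   92.        ] 119.28370605692102
```

View pics/s6.png

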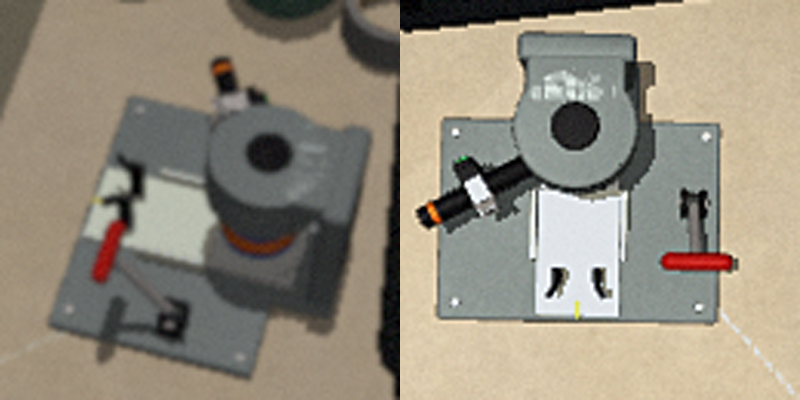

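The bar is back at its start pixels, so the lever is fully to the front. The handle is at 119° (60° turned) in the clip, the cartridge is still raised in the head, and the robot is clear. I'm handing it in.

```bash
python3 -c "
from bench import job
print(job.hand_in())"
```

```text
the job is handed in; nothing more can be done
None
```

The job is handed in (no verdict came back): in the last pictures the cartridge hangs in the head with its handle in the clip (about 60° round), the lever is fully to the front, the robot is clear, and I did not touch any of the other things.

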